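# Set and lock the cam clamp on a glue-up

### The arm

A 7-joint arm with a two-finger parallel gripper is mounted at the origin on a cart in front of the work surface, level with it; the furniture and walls round the work are solid. World frame = base frame: x ahead of the robot, y to its left, z up, the work surface at z = 0. Lengths are in m, angles in rad, forces in N, time in s.
With the tool pointing down it reaches from about 0.425 to 0.825 m from the base axis. Payload 3.6 kg.
Tool frame: the origin (TCP) lies at the very end of the fingers, on their centre line; the grasp point (between the pads) lies 19 mm behind it; z points along the fingers, y is the line along which they close (so a half turn about z gives the same grasp; the last joint's range is limited). The gripper opens to 93 mm and grips with 3 to 60 N. Pads are 15 mm wide; open, the fingers measure 128 mm over their backs; the gripper's body (75 mm by 188 mm) begins 65 mm behind the grasp point.
Start: joints at [-1.143, 0.615, -0.013, 1.423, 0.008, 1.103, -0.04], TCP at [0.285, 0.584, 0.179] pointing down, gripper open.
Joint ranges: [-3.12, 3.12], [-0.3, 2.06], [-1.34, 1.32], [0.26, 2.42], [-1.36, 4.5], [0.01, 1.98], [-2.84, 2.84]. Speed limits (rad/s): [2.79, 2.79, 3.14, 3.14, 3.14, 3.14, 3.14].

### API

Orientations are given as a unit quaternion [x, y, z, w].
In Python, from bench import r, eyes, job gives the robot as it stands. The module is installed in compiled form; this text tells all that it offers.
- The arm moves only by the shell command python3 -m inch 'ROWS' [OPENING] [FORCE]. ROWS is JSON, one flat list of numbers, 6 for each row, row after row: the shift along the tool's x, y, z in mm, then the turn, a rotation vector about the tool's x, y, z in rad. A call has 1 to 12 rows; each row is the pose to reach, as a shift and turn from the pose commanded when the call began, along the tool's axes at that moment; what a row does not reach only later rows make up. A row lasts 1/12 s, in which the tool goes at most 41.7 mm and 7.16 degrees, less where a joint would pass 70% of its speed; a pose out of reach is approached as far as the arm can. A call with a gripper value outside its range is refused whole. OPENING is the finger opening in mm, from 0 to 93, set as the call begins (- or left out, the last holds). The fingers move at their own pace and stop on an object; FORCE is the grip in N (left out, the last holds). Time passes only in rows, so rows that repeat a pose let the fingers close. It gives the time, the measured TCP pose, the force, the opening and the grip force at its end, in the units of the state.
- r.sense(): the state, without advancing time (a new reading comes with each control period).
- eyes.camera(name): name is "side" or "top"; returns the picture (400x640x3 uint8, red, green, blue); there is no depth.
- eyes.calibration(name): a dict with "fovy" (degrees; the focal length in pixels is half the picture's height over the tangent of half this angle, whatever the lens; pixels are square), "cx", "cy" (the principal point, pixels), "T" (4x4, takes a point from camera to world coordinates). Camera axes: x right, y up, looking along -z (the intrinsics and any distortion apply to the point x, -y, -z); pixel columns grow to the right and rows downward; lengths in m; the calibration is good to about 2 mm. A picture is of the moment at which its call begins. calibration takes no time and is no camera call.
- job.finish_job(): hands the job in; it is judged then, once.
The state is a dict: "time": time; "q": joint angles; "joint_velocities": joint speeds; "tau": joint torques, N m; "tcp_pos": TCP position; "tool_rot": TCP orientation; "contact_force": force on the tool from outside, world axes, zero at the start; "torque": the same for the moment, N m; "opening": finger opening in m; "grip_force": force on a finger pad.
Only numpy, scipy, OpenCV 4.12 (cv2) and the standard library are available. Lean on these libraries where they do the work, as an engineer would, in place of code of your own. Each camera call takes 0.05 s, during which the arm holds its last target. There are 200 camera calls.

### The job

Two printed platform plates are lying in the bridge clamp to be pressed while their glue sets. With the lever still open, turn the leaning wing nut clockwise until the foot bears lightly on the top plate (its spring squeezed by about 2 to 3 mm, no more than 4), then throw the ball-ended lever fully over, back toward the robot, onto its stop and let go. Leave the plates where they lie and do not disturb the things around the clamp.

Things in the scene. Friction and masses are not known exactly. Their poses are not given: they have to be found in the camera images.
- jig: Bridge clamp: plywood base 140 x 300 x 15 mm, fixed; origin at the centre of its underside, x away from the robot (short side), y along the dark steel bridge on two uprights. The plates lie under the bridge, against a fence at the far side. The screw in mid-bridge leans 25 degrees, its top toward -x, so the nut needs a tool tilted likewise. The lever stands 100 mm to +y of it.
- nut_wing (a point): Centre of the wing nut's grip, a black bar 44 mm long, 13 mm thick, on top of the screw; it reaches 16 mm above and 18 mm below this point along the screw. x is along the bar, y across its thickness, z the screw's axis, up and toward the robot. It keeps its height while turned with the lever open; the foot moves below. Flange and cam shaft lie over 25 mm below this point.
- nut (a joint): Angle of the wing nut, rad, 0 to 4.2; at 0 the bar lies along the jig's x (seen from above), and it starts within 0.3 of that. Grows clockwise as seen looking down the screw. Steep thread: 1 rad drives the foot 5 mm down along the screw. It needs about 0.15 N m and stays where it is left.
- foot_ball (a point): Centre of the foot: a rubber ball, 9 mm radius, at the screw's lower end. It touches when this point is 9 mm above the top plate. With the lever open and the nut at 0 the ball's lowest point is 63 mm above the table; the top plate's upper face lies 52 to 59 mm above it. So it starts 2 to 12 mm, along the screw, short of touching.
- foot (a joint): How far the foot's spring is squeezed, m: 0 while the foot hangs free, grows as it bears on the plates (1.5 N per mm). Throwing the lever adds its stroke of 7 mm (over the whole swing) to what the nut has set.
- plate_top_face (a point): Centre of the upper face of the top plate. The pile is two dark grey cobbled platform plates, each 214 x 88 x 16 mm, lying flat and loose on a light wooden packing board whose height differs from time to time.
- lever (a joint): Angle of the cam lever, rad: 0 fully open (standing up, leaning 10 degrees away from the robot), 1.83 on its stop (pointing toward the robot, just below level). It stays where it is left; about 2 to 3 N at the ball moves it, evenly all the way.
- lever_hub (a point): The lever's pivot, at the +y side of the nut; it turns about this frame's y axis, the jig's y.
- lever_ball (a point): Centre of the black ball, 22 mm in diameter, at the end of the lever, 90 mm from the pivot; the bar below it is 8 mm thick (along y) and 14 mm wide.
- glue_bottle: Bystander: small glue bottle, 23 mm wide, 90 mm high, standing in front of the clamp's right end; origin at its foot.
- relay_case: Bystander: grey case, 84 x 56 x 31 mm, in front of the clamp; origin at its underside.
- point_motor: Bystander: small printed point motor with a red bar, 22 x 46 x 19 mm, in front of the clamp; origin at its underside.
- hut_2: Bystander: grey printed hut, 56 x 48 x 84 mm, left of the clamp; origin at its underside.
- screw_carton: Bystander: small carton, 62 x 152 x 32 mm, right of the clamp; origin at its underside.
- plate_low: The lower of the two plates, 214 x 88 x 16 mm; origin at the centre of its underside.

How it is judged:
On the way, in this order (a step that is already met when the one before it is completed fails the run):
1. with the lever open, the foot is turned down until it bears on the top plate (contact force between foot and plate_top above 0.5 N and value of joint lever below 0.35 rad), for 0.2 s.
2. the lever is thrown over onto its stop (value of joint lever above 1.72 rad), for 0.2 s.
At the end, for the whole second after the job is handed in: The lever is on its stop (over 1.72 rad of 1.83), the foot presses the top plate with 9.5 to 20.5 N (spring set to between first touch and about 5 mm before the lever was thrown), and both plates lie at rest within 10 mm of where they were (value of joint lever above 1.72 rad and contact force between foot and plate_top between 9.5 and 20.5 N and horizontal distance between plate_top_face and plate_low below 0.01 m and distance of plate_top_face from where it was at the start of the episode below 0.01 m and linear speed of plate_top below 0.01 m/s).
It fails at once if the foot presses on the plates with more than 28 N (contact force between foot and plate_top above 28 N).
It fails at once if a bystander is moved by more than 25 mm (distance of any of glue_bottle, relay_case, point_motor, hut_2, screw_carton from where it was at the start of the episode above 0.025 m).
It fails at once if a plate is shifted by more than 12 mm (distance of any of plate_top_face, plate_low from where it was at the start of the episode above 0.012 m).
It also fails if it takes over 58 s, if anything falls off the work surface, if the arm or the gripper's body presses on something with over 40 N, if the wrist force passes 120 N, or if a joint passes its speed limit or range.

## Working session

There is one attempt and no reset: what is moved stays moved. The work goes in short steps, Python scripts to look and compute and a shell command to move; the robot and the scene stay as the last step left them, time stands still between calls to the robot, and variables do not carry over. Pictures are saved under pics/ and viewed, at most 10 in all, crops included, and the job is handed in when it is done.

```bash
mkdir -p pics; ls; python3 - <<'E'
from bench import r,eyes,job
import cv2
for n in("side","top"):
    im=eyes.camera(n); cv2.imwrite(f"pics/{n}0.png",im[:,:,::-1]); c=eyes.calibration(n); print(n,c)
s=r.sense(); print(s)
E
```

```text
pics
side {'fovy': 42.1389229287716, 'cx': 318.5466427618598, 'cy': 212.12329613167182, 'T': array([[-0.20085365,  0.53060993, -0.8234749 , -0.6810972 ],
       [-0.97962048, -0.10985096,  0.16815612,  0.39126791],
       [-0.0012342 ,  0.84046765,  0.54186032,  0.9188976 ],
       [ 0.        ,  0.        ,  0.        ,  1.        ]])}
top {'fovy': 49.843853950888075, 'cx': 316.2049571528291, 'cy': 202.62702280630677, 'T': array([[ 0.19331457,  0.94503958, -0.26368478,  0.16589886],
       [-0.98113296,  0.18695595, -0.04925018,  0.10866573],
       [ 0.00275407,  0.26823061,  0.9633508 ,  1.36832619],
       [ 0.        ,  0.        ,  0.        ,  1.        ]])}
{'time': 0.1, 'q': array([-1.14352135,  0.61581159, -0.01257617,  1.42472113,  0.00811431,
        1.10340602, -0.0403864 ]), 'joint_velocities': array([ 0.00012374, -0.0033859 ,  0.00134232, -0.00286953,  0.00117438,
        0.00054708,  0.00012857]), 'tau': array([ 1.55314003e-03, -4.60041296e+01,  2.10156050e-01, -1.66245443e+01,
       -6.11880678e-02,  1.69154612e-02,  9.93359481e-05]), 'tcp_pos': array([0.28460061, 0.58349408, 0.17811013]), 'tool_rot': array([ 2.24920178e-01,  9.74376517e-01, -1.12516014e-03, -2.26800895e-04]), 'contact_force': array([ 0.35240666, -1.17339379, -0.98441174]), 'torque': array([-0.01239951,  0.01065306,  0.03827734]), 'grip_force': 0.0, 'opening': 0.09318357595257094}
```

View pics/side0.png

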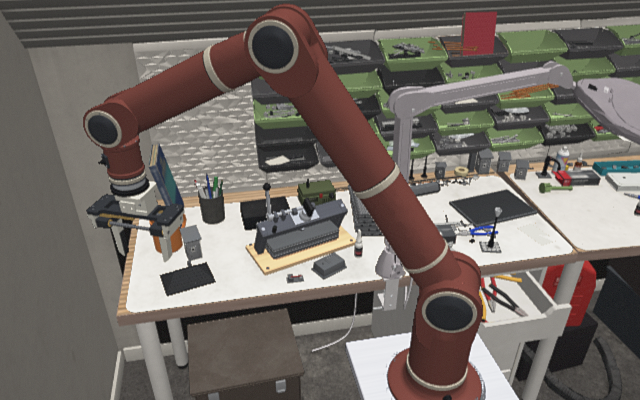

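View pics/top0.png

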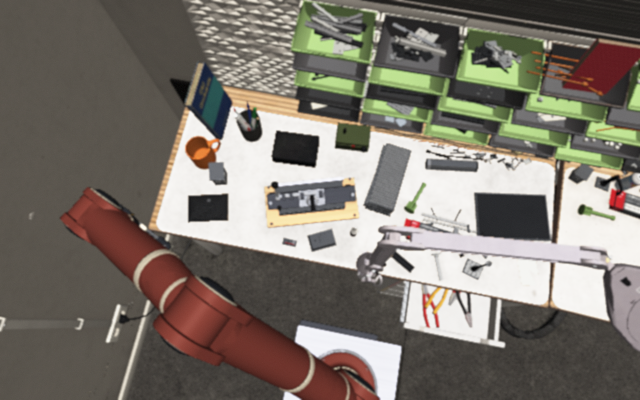

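The clamp is at about (300,230) in the side view, with the lever ball near (267,187). In the top view it is at about (311,203). I'll enlarge both areas and look for lens distortion.

```bash
python3 - <<'E'
import cv2,numpy as np
a=cv2.imread("pics/side0.png")[175:285,235:385]; b=cv2.imread("pics/top0.png")[165:255,255:375]
cv2.imwrite("pics/sc.png",cv2.resize(a,None,fx=5.3,fy=5.3,interpolation=cv2.INTER_CUBIC))
cv2.imwrite("pics/tc.png",cv2.resize(b,None,fx=6.6,fy=6.6,interpolation=cv2.INTER_CUBIC))
E
```

```text
(no output)
```

View pics/sc.png

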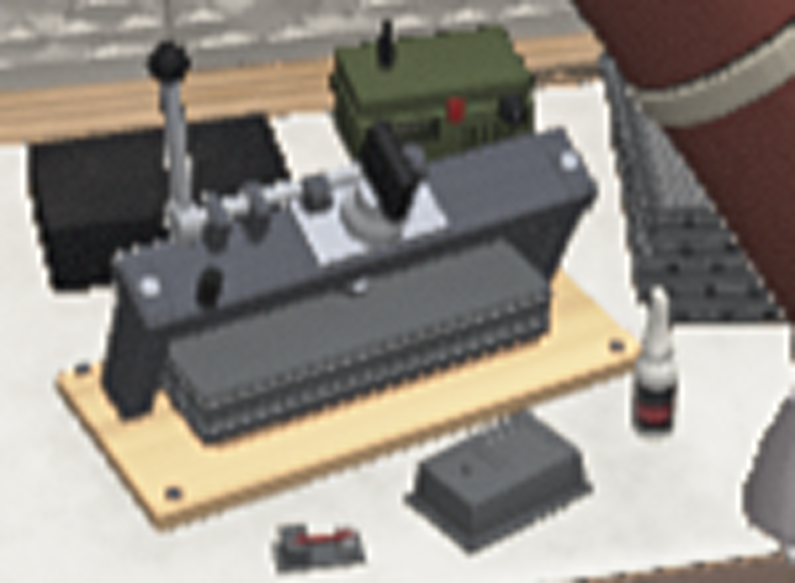

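View pics/tc.png

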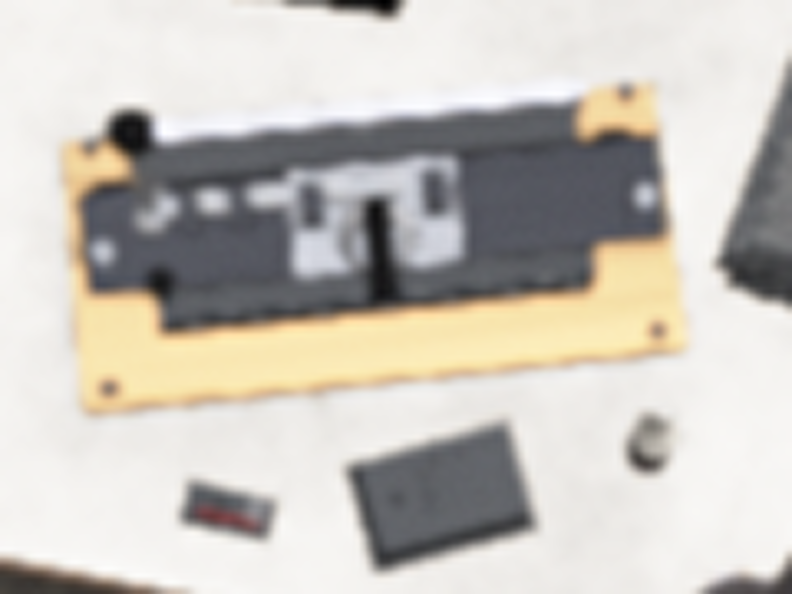

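Crop positions, side view: lever ball (168,62), nut bar centre about (388,170), hub (187,222), base near corners (163,528) and (640,350).
Top view: ball (130,130), bar from (376,200) to (383,298), base corners (65,143), (655,85), (688,350), (88,412).

```bash
cat > h.py <<'E'
import numpy as np
from bench import r,eyes,job
from scipy.spatial.transform import Rotation as R
def ray(n,p):
    c=eyes.calibration(n);f=200/np.tan(np.radians(c["fovy"])/2);T=c["T"]
    d=T[:3,:3]@np.array([(p[0]-c["cx"])/f,-(p[1]-c["cy"])/f,-1]);return T[:3,3],d/np.linalg.norm(d)
def pl(n,p,z):
    o,d=ray(n,p);return o+d*(z-o[2])/d[2]
def tri(ps,pt):
    (a,u),(b,v)=ray("side",ps),ray("top",pt)
    s=np.linalg.lstsq(np.c_[u,-v],b-a,rcond=None)[0];p,q=a+s[0]*u,b+s[1]*v
    return (p+q)/2,np.linalg.norm(p-q)*1e3
def proj(n,X):
    c=eyes.calibration(n);f=200/np.tan(np.radians(c["fovy"])/2);T=c["T"]
    x=T[:3,:3].T@(np.asarray(X)-T[:3,3]);return np.array([c["cx"]+f*x[0]/-x[2],c["cy"]-f*x[1]/-x[2]])
S=lambda u,v:((u+.5)/5.3-.5+235,(v+.5)/5.3-.5+175)
P=lambda u,v:((u+.5)/6.6-.5+255,(v+.5)/6.6-.5+165)
E
python3 - <<'E'
from h import *
np.set_printoptions(precision=4,suppress=True)
C=[pl("top",P(*p),.015) for p in((65,143),(655,85),(688,350),(88,412))]
C=np.array(C);print("top corners\n",C,[np.linalg.norm(C[i]-C[i-1]) for i in range(4)],C.mean(0))
print("side NL,NR,FL",[pl("side",S(*p),.015) for p in((163,522),(640,347),(60,380))])
d=(C[0]-C[1])+(C[3]-C[2]); print("jig yaw",np.degrees(np.arctan2(-d[0],d[1])))
for n,a,b in(("ball",(168,62),(130,130)),("nut",(388,170),(379,248)),("hub",(187,222),(150,210))):print(n,*tri(S(*a),P(*b)))
print("nut top ends",[pl("top",P(*p),.155) for p in((376,200),(383,298))])
for n,uv,z in(("bottle",(650,445),.0),("case",(443,495),.031),("motor",(228,510),.015)):print(n,pl("top",P(*uv),z))
print("TCP proj",proj("top",r.sense()["tcp_pos"]),proj("side",r.sense()["tcp_pos"]))
E
```

```text
top corners
 [[0.5582 0.3562 0.015 ]
 [0.6456 0.0722 0.015 ]
 [0.5137 0.033  0.015 ]
 [0.4265 0.3143 0.015 ]] [np.float64(0.13822293887333387), np.float64(0.2971796071038759), np.float64(0.1375908620400809), np.float64(0.29457055762067147)] [0.536  0.1939 0.015 ]
side NL,NR,FL [array([0.4223, 0.3138, 0.015 ]), array([0.5207, 0.0346, 0.015 ]), array([0.5554, 0.3551, 0.015 ])]
jig yaw 17.16759515088867
ball [0.5043 0.2896 0.238 ] 1.004750150105479
nut [0.4934 0.1817 0.1677] 1.0982014244621818
hub [0.496  0.2864 0.1482] 2.1469487486891783
nut top ends [array([0.5186, 0.1887, 0.155 ]), array([0.4749, 0.1768, 0.155 ])]
bottle [0.4667 0.0424 0.    ]
case [0.4168 0.1367 0.031 ]
motor [0.3925 0.2374 0.015 ]
TCP proj [156.3264 245.0161] [148.5084 270.6735]
```

The measurements agree with the known geometry: jig sides are 138 and 296 mm, the hub sits at y = 100 mm, and the screw line meets foot x of about 0. First I'll lift, with a small turn to learn the sign of joint 7.

```bash
python3 -m inch '[0,0,-40,0,0,-0.1, 0,0,-80,0,0,-0.2, 0,0,-120,0,0,-0.3, 0,0,-150,0,0,-0.3,0,0,-150,0,0,-0.3]'
cat >> h.py <<'E'
np.set_printoptions(precision=4,suppress=True)
yaw=np.radians(17.17);J=R.from_euler("z",yaw);O=np.array([.536,.194,0])
NUT=np.array([-.0435,.0005,.167]);UP=np.array([-np.sin(np.radians(25)),0,np.cos(np.radians(25))])
def row(pj,Rj):
    "target: point and rotation in jig frame -> row in tool axes"
    s=r.sense();Q=R.from_quat(s["tool_rot"]);p=O+J.apply(pj)
    print("q",s["q"].round(2),"t",s["time"],"row",(Q.inv().apply(p-s["tcp_pos"])*1e3).round(1),(Q.inv()*J*Rj).as_rotvec().round(3))
def tool(phi,tilt=25,sx=-1):
    t=np.radians(tilt);z=np.array([np.sin(t),0,-np.cos(t)]);x=sx*np.array([np.cos(t),0,np.sin(t)])
    return R.from_matrix(np.c_[x,np.cross(z,x),z])*R.from_rotvec([0,0,phi])
E
python3 - <<'E'
from h import *
for sx in(-1,1):row(NUT+UP*.1,tool(0.03,sx=sx))
E
```

```text
time: 0.52
tcp_pos: [0.2862, 0.5871, 0.3368]
tool_rot: [0.077, 0.997, 0.007, 0.002]
contact_force: [0.7, 0.7, 1.1]
opening: 0.0932
grip_force: 0.0
q [-1.1   0.53 -0.09  1.14  0.04  1.46  0.23] t 0.5167 row [-229.6 -388.3   74.6] [-0.093 -0.421 -0.42 ]
q [-1.1   0.53 -0.09  1.14  0.04  1.46  0.23] t 0.5167 row [-229.6 -388.3   74.6] [-0.577  0.127  2.66 ]
```

```bash
python3 -m inch '[-60,-100,0,0,0,-0.1, -120,-200,0,0,-0.1,-0.2, -180,-300,0,-0.05,-0.2,-0.3, -230,-388,0,-0.09,-0.42,-0.42, -230,-388,0,-0.09,-0.42,-0.42, -230,-388,0,-0.09,-0.42,-0.42, -230,-388,0,-0.09,-0.42,-0.42, -230,-388,0,-0.09,-0.42,-0.42, -230,-388,0,-0.09,-0.42,-0.42, -230,-388,0,-0.09,-0.42,-0.42, -230,-388,0,-0.09,-0.42,-0.42, -230,-388,0,-0.09,-0.42,-0.42]'
python3 - <<'E'
from h import *
row(NUT+UP*.1,tool(0.03))
E
```

```text
time: 1.52
tcp_pos: [0.4545, 0.1569, 0.3286]
tool_rot: [-0.126, 0.969, 0.026, 0.209]
contact_force: [0.8, -0.5, -0.2]
opening: 0.0929
grip_force: 0.0
q [-0.62 -0.02  0.19  2.01  0.12  0.74  1.32] t 1.5167 row [26.9 12.2 65.7] [-0.02  -0.011 -0.006]
```

```bash
python3 -m inch '[27,12,40,-0.02,-0.01,0, 27,12,66,-0.02,-0.01,0, 27,12,66,-0.02,-0.01,0, 27,12,66,-0.02,-0.01,0,27,12,66,-0.02,-0.01,0]' 50 40
python3 - <<'E'
from h import *
import cv2
row(NUT-UP*.015,tool(0.03))
a=eyes.camera("side")[:,:,::-1];b=eyes.camera("top")[:,:,::-1]
cv2.imwrite("pics/side1.png",a);cv2.imwrite("pics/top1.png",b)
A=cv2.resize(a[150:270,240:370],None,fx=4.5,fy=4.5,interpolation=2);B=cv2.resize(b[160:240,270:350],None,fx=3.2,fy=6.75,interpolation=2)
cv2.imwrite("pics/v1.png",np.hstack([A[:540],cv2.resize(B,(215,540))]))
E
```

```text
time: 1.93
tcp_pos: [0.453, 0.1785, 0.2592]
tool_rot: [-0.135, 0.967, 0.039, 0.214]
contact_force: [0.1, -0.1, 0.2]
opening: 0.0642
grip_force: 0.0
q [-0.63  0.06  0.17  2.15  0.1   0.5   1.31] t 1.9333 row [  2.3 -10.2 115.6] [0.008 0.002 0.006]
```

View pics/v1.png

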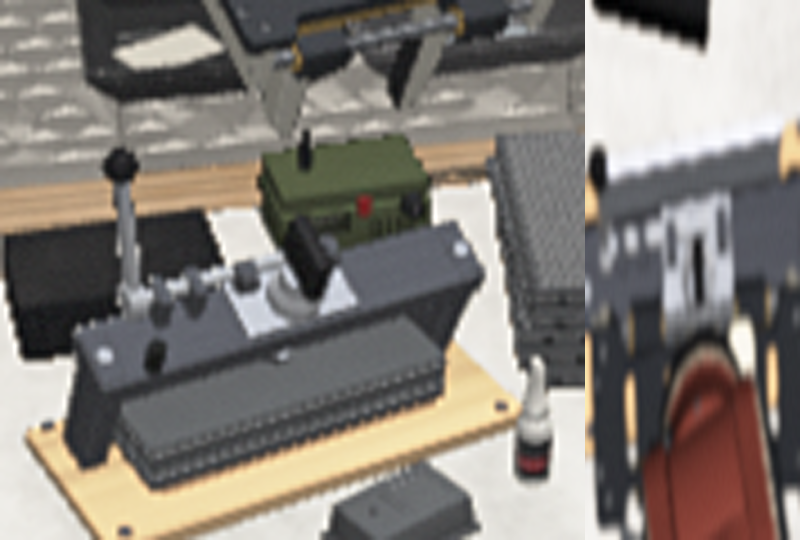

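The side crop shows the open finger tips at (290,140) and (403,105), above the bar at (313,258). I'll let it settle with the correction and recompute.

```bash
python3 -m inch '[0,0,0,0,0,0,0,0,0,0,0,0]'
python3 - <<'E'
from h import *
s=r.sense();print(proj("side",s["tcp_pos"]))
row(NUT-UP*.015,tool(0.03))
E
```

```text
time: 2.2
tcp_pos: [0.4528, 0.1781, 0.2593]
tool_rot: [-0.135, 0.967, 0.039, 0.214]
contact_force: [-0.1, -0.8, -0.4]
opening: 0.0506
grip_force: 0.0
[311.4529 184.4758]
q [-0.63  0.06  0.17  2.15  0.1   0.5   1.31] t 2.2 row [  2.2  -9.9 115.7] [0.008 0.003 0.006]
```

```bash
python3 - <<'E'
from h import *
import cv2
s=r.sense();Q=R.from_quat(s["tool_rot"]);t=s["tcp_pos"];o=s["opening"]/2
a=eyes.camera("side")[:,:,::-1].copy();cv2.imwrite("pics/side2.png",a)
x0,y0,f=235,130,7
A=cv2.resize(a[y0:y0+85,x0:x0+114],None,fx=f,fy=f,interpolation=2)
nj=O+J.apply(NUT)
for X,c in((t,(0,0,255)),(t+Q.apply([0,o,0]),(0,255,0)),(t-Q.apply([0,o,0]),(0,255,0)),(nj,(0,0,255)),(nj+J.apply(UP)*.016,(255,0,255)),(nj-J.apply(UP)*.018,(255,0,255)),
  (nj+J.apply(tool(0.03).apply([.022,0,0])),(255,255,0)),(nj-J.apply(tool(0.03).apply([.022,0,0])),(255,255,0))):
    u=proj("side",X);cv2.drawMarker(A,(int((u[0]-x0+.5)*f),int((u[1]-y0+.5)*f)),c,0,12,1)
cv2.imwrite("pics/v2.png",A)
E
```

```text
(no output)
```

View pics/v2.png

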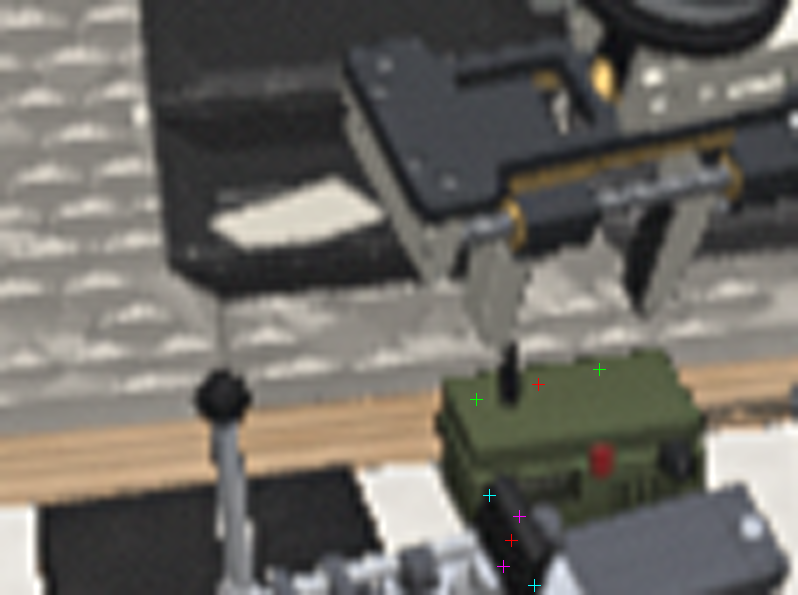

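The projected TCP (red, 538,385) lies clearly below the visible finger tips, about (500,345) and (638,312), though the nut overlay fits. I'll check whether the start pictures show the same mismatch between robot and camera.

```bash
python3 - <<'E'
from h import *
import cv2
Q=R.from_quat([ 2.24920178e-01,9.74376517e-01,-1.12516014e-03,-2.26800895e-04]);t=np.array([.28460061,.58349408,.17811013]);o=.0466
out=[]
for n,x0,y0,f in(("side",80,150,4),("top",50,175,4)):
    a=cv2.imread(f"pics/{n}0.png");A=cv2.resize(a[y0:y0+140,x0:x0+98],None,fx=f,fy=f,interpolation=2)
    for v,c in(([0,0,0],(0,0,255)),([0,o,0],(0,255,0)),([0,-o,0],(0,255,0)),([0,0,-.084],(255,0,255)),([0,.094,-.084],(255,255,0)),([0,-.094,-.084],(255,255,0))):
        u=proj(n,t+Q.apply(v));cv2.drawMarker(A,(int((u[0]-x0+.5)*f),int((u[1]-y0+.5)*f)),c,0,12,1)
    out.append(A)
cv2.imwrite("pics/v3.png",np.hstack(out))
E
```

```text
(no output)
```

View pics/v3.png

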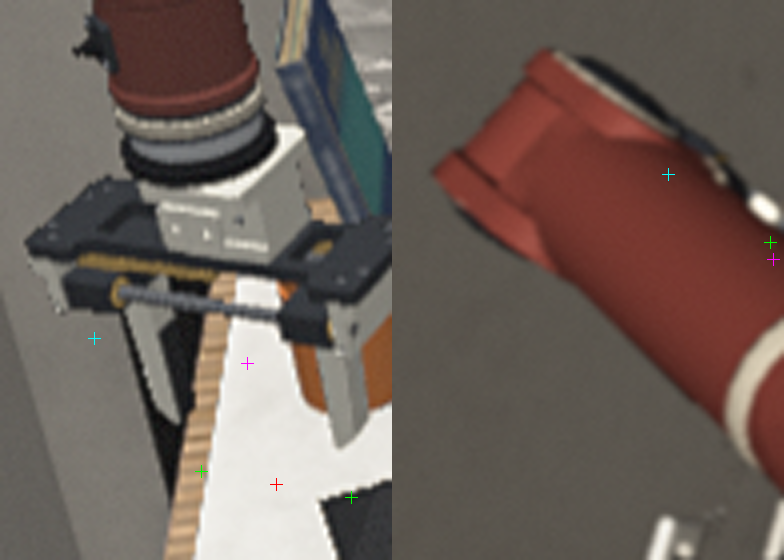

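```bash
python3 - <<'E'
from h import *
from scipy.optimize import least_squares
s=r.sense()
Ps=[(np.array([.28460061,.58349408,.17811013]),R.from_quat([.22492,.974377,-.001125,-.000227]),.0466,[(80+182/4,150+420/4),(80+335/4,150+440/4)]),
    (s["tcp_pos"],R.from_quat(s["tool_rot"]),s["opening"]/2,[(235+510/7,130+340/7),(235+635/7,130+312/7)])]
def res(d,m):
    o=[]
    for t,Q,h,px in Ps:
        c=t+(d if m=="w" else Q.apply(d))
        e=Q.apply([0,h,0])
        a=[proj("side",c+e),proj("side",c-e)]
        a.sort(key=lambda u:u[0])
        o+=list((np.array(a)-np.array(px)).ravel())
    return np.array(o)
for m in "wt":
    f=least_squares(res,np.zeros(3),args=(m,));print(m,f.x*1e3,f.fun.round(1))
print("origin side,top",proj("side",[0,0,0]),proj("top",[0,0,0]))
E
```

```text
w [-23.1957  -4.5056  45.6626] [ 1.4  2.4  2.   3.9 -2.  -3.5 -1.9 -3.7]
t [  6.867   -2.3311 -42.2846] [-0.1 -0.5 -0.1  0.9 -0.  -0.2  0.  -0.4]
origin side,top [432.8585 381.9683] [340.21   387.1763]
```

The fit is clean: the visible fingers end about 42 mm short of the reported TCP along the tool, and the 7 mm in x is just the near edge of the finger. Going to the nominal depth is safe whichever is true, so I'll close there and see.

```bash
python3 -m inch '[2,-9,0,0,0,0, 2,-9,30,0,0,0, 2,-9,60,0,0,0, 2,-9,80,0,0,0, 2,-9,100,0,0,0, 2,-9,110,0,0,0, 2,-9,115,0,0,0, 2,-9,115,0,0,0,2,-9,115,0,0,0]'
python3 - <<'E'
from h import *
row(NUT-UP*.015,tool(0.03))
import cv2
a=eyes.camera("side")[:,:,::-1].copy();cv2.imwrite("pics/side3.png",a)
x0,y0,f=255,150,7
s=r.sense();Q=R.from_quat(s["tool_rot"]);t=s["tcp_pos"];o=s["opening"]/2
A=cv2.resize(a[y0:y0+85,x0:x0+114],None,fx=f,fy=f,interpolation=2)
for v,c in(([0,0,0],(0,0,255)),([0,o,0],(0,255,0)),([0,-o,0],(0,255,0))):
    u=proj("side",t+Q.apply(v));cv2.drawMarker(A,(int((u[0]-x0+.5)*f),int((u[1]-y0+.5)*f)),c,0,12,1)
cv2.imwrite("pics/v4.png",A)
E
```

```text
time: 3.0
tcp_pos: [0.4993, 0.1839, 0.1531]
tool_rot: [-0.135, 0.967, 0.039, 0.213]
contact_force: [-0.0, 0.2, 0.2]
opening: 0.0502
grip_force: 0.0
q [-0.53  0.3   0.13  2.22 -0.01  0.18  1.45] t 3.0 row [-0.9 -0.7  0.1] [0.008 0.001 0.006]
```

View pics/v4.png

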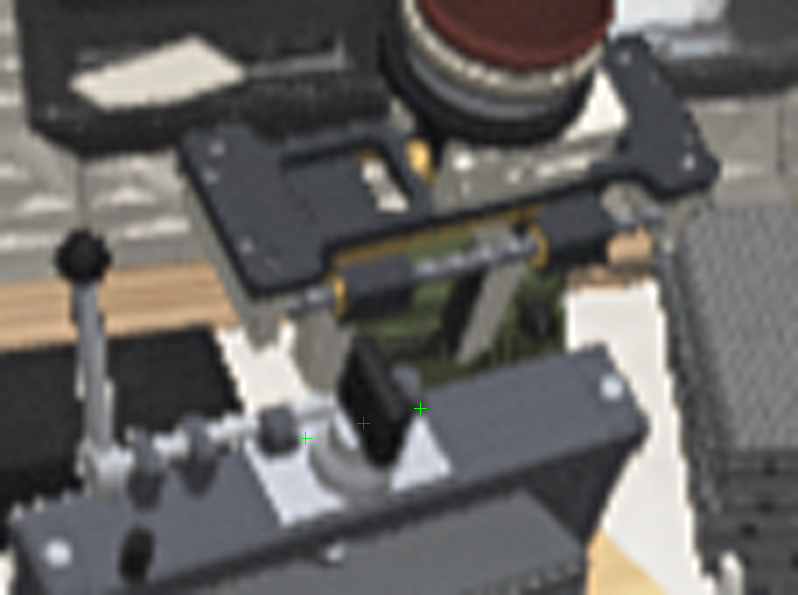

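Tips show at about (325,388) and (467,362), level with the bar's upper edge rather than around the bar. I'll close gently as a test.

```bash
python3 -m inch '[0,0,0,0,0,0,0,0,0,0,0,0,0,0,0,0,0,0,0,0,0,0,0,0,0,0,0,0,0,0,0,0,0,0,0,0,0,0,0,0,0,0]' 2 5
```

```text
time: 3.63
tcp_pos: [0.4991, 0.1839, 0.1527]
tool_rot: [-0.135, 0.967, 0.039, 0.213]
contact_force: [-0.5, 0.0, -0.9]
opening: 0.0077
grip_force: 0.0
```

Opening went below the 13 mm bar thickness with no grip force, so the fingers closed above it and really are about 40 mm short. Reopen, go 38 mm deeper watching force, and close.

```bash
python3 -m inch '[0,0,0,0,0,0,0,0,0,0,0,0,0,0,0,0,0,0,0,0,0,0,0,0,0,0,0,0,0,0]' 45 5
python3 -m inch '[0,0,10,0,0,0,0,0,20,0,0,0,0,0,28,0,0,0,0,0,34,0,0,0,0,0,38,0,0,0,0,0,38,0,0,0]'
python3 -m inch '[0,0,0,0,0,0,0,0,0,0,0,0,0,0,0,0,0,0,0,0,0,0,0,0,0,0,0,0,0,0,0,0,0,0,0,0]' 2 10
python3 -c "
from h import *
row(NUT-UP*.055,tool(0.03))"
```

```text
time: 4.05
tcp_pos: [0.4991, 0.1838, 0.1526]
tool_rot: [-0.135, 0.967, 0.039, 0.213]
contact_force: [-0.2, 0.1, -0.1]
opening: 0.0366
grip_force: 0.0
time: 4.55
tcp_pos: [0.5142, 0.1887, 0.1168]
tool_rot: [-0.135, 0.967, 0.038, 0.212]
contact_force: [0.3, -0.5, -0.0]
opening: 0.0448
grip_force: 0.0
time: 5.05
tcp_pos: [0.5145, 0.189, 0.1186]
tool_rot: [-0.135, 0.967, 0.039, 0.213]
contact_force: [0.1, -0.8, 0.9]
opening: 0.0133
grip_force: 10.0
q [-0.5   0.39  0.11  2.23 -0.02  0.09  1.45] t 5.05 row [-1.1 -1.1  2. ] [0.008 0.001 0.006]
```

Gripped at 13.3 mm with almost no side force. Next I'll measure the plate height from the near edges in both start views, using the base edge (z = 15 mm) as reference.

```bash
python3 - <<'E'
from h import *
import cv2
print("foot proj",proj("side",O+J.apply([0,0,.072])),proj("side",O+J.apply([0,0,.063])),"px/mm down screw",(proj("side",O+J.apply([0,0,.072]-UP*.01))-proj("side",O+J.apply([0,0,.072])))/10)
def prof(n,z,xs,ys):
    g=cv2.imread(f"pics/{n}0.png",0).astype(np.float32)
    U=np.array([[proj(n,O+J.apply([x,y,z])) for x in xs] for y in ys],np.float32)
    return cv2.remap(g,U[...,0],U[...,1],cv2.INTER_LINEAR)
xs=np.arange(-.09,-.03,.001)
for n in("side","top"):
    for z,lab in((.015,"base"),(.055,"plate")):
        for ys in(np.arange(-.095,-.03,.004),np.arange(.03,.095,.004)):
            p=prof(n,z,xs,ys).mean(0);d=np.gradient(p)
            k=sorted([i for i in range(1,59) if abs(d[i])>1.5 and abs(d[i])>=max(abs(d[i-1]),abs(d[i+1]))],key=lambda i:-abs(d[i]))[:5]
            print(n,lab,ys[0].round(3),[(round(xs[i]*1e3),round(float(d[i]),1)) for i in sorted(k)])
            if lab=="plate":print("   ",p[10::2].astype(int))
E
```

```text
foot proj [301.1189 227.519 ] [301.1794 230.0882] px/mm down screw [-0.0606  0.1857]
side base -0.095 [(-87, 2.6), (-79, -7.5), (-68, 13.5)]
side base 0.03 [(-80, -12.3), (-68, 12.6)]Traceback (most recent call last):
  File "<stdin>", line 12, in <module>
  File "<stdin>", line 6, in prof
  File "h.py", line 14, in proj
    c=eyes.calibration(n);f=200/np.tan(np.radians(c["fovy"])/2);T=c["T"]
ValueError: time passes only in moves, steps and waits
```

```bash
cat > p.py <<'E'
from h import *
import h,cv2
cal={n:eyes.calibration(n) for n in("side","top")}
h.eyes=type("E",(),{"calibration":staticmethod(lambda n:cal[n])})
def prof(n,z,xs,ys,fn=None):
    g=cv2.imread(fn or f"pics/{n}0.png",0).astype(np.float32)
    U=np.array([[proj(n,O+J.apply([x,y,z])) for x in xs] for y in ys],np.float32)
    return cv2.remap(g,U[...,0],U[...,1],cv2.INTER_LINEAR)
E
python3 - <<'E'
from p import *
for n in("side","top"):
    for z,lab,xs in((.015,"base",np.arange(-.09,-.05,.001)),(.055,"plate",np.arange(-.08,-.02,.001)),(.055,"platefar",np.arange(.02,.08,.001))):
        if n=="side" and lab=="platefar":continue
        for ys in(np.arange(-.095,-.03,.004),np.arange(.03,.095,.004)):
            p=prof(n,z,xs,ys).mean(0);d=np.gradient(p)
            k=[i for i in range(1,len(xs)-1) if abs(d[i])>1.5 and abs(d[i])>=max(abs(d[i-1]),abs(d[i+1]))]
            print(n,lab,ys[0].round(3),[(round(xs[i]*1e3),round(float(d[i]),1)) for i in k])
            if lab=="plate":print("   ",p[::2].astype(int))
E
```

```text
side base -0.095 [(-87, 2.6), (-79, -7.5), (-68, 13.5)]
side base 0.03 [(-80, -12.3), (-68, 12.6)]
side plate -0.095 [(-76, -12.0), (-66, 3.3), (-57, -5.3), (-47, 5.8), (-34, 1.9)]
    [198 180 157 134 114 100  97 102 107 107 103  95  85  77  71  67  70  82
  91  94  93  94  96 100 104 105 106 106 105 105]
side plate 0.03 [(-77, -16.6), (-66, 6.2), (-57, -3.9), (-46, 5.3), (-34, 2.2)]
    [187 157 124  95  76  66  69  81  91  92  89  83  75  69  66  67  72  83
  91  93  92  93  97 101 105 107 107 107 106 106]
top base -0.095 [(-72, -6.4), (-66, 6.5)]
top base 0.03 [(-72, -6.6), (-67, 6.8)]
top plate -0.095 [(-75, 6.6), (-44, -20.5), (-35, 2.8)]
    [210 202 210 223 231 233 234 233 232 231 229 228 227 227 226 223 213 187
 148 109  83  79  84  90  93  94  93  92  93  95]
top plate 0.03 [(-76, 7.1), (-45, -21.3), (-36, 3.3)]
    [200 196 207 221 228 231 231 231 231 230 229 230 230 231 231 227 214 184
 141 102  79  78  85  91  94  95  94  94  94  98]
top platefar -0.095 [(29, -3.8), (35, 2.2), (51, 20.6)]
top platefar 0.03 [(25, -10.5), (36, 2.1), (51, 19.9)]
```

Plate top comes out at 57 ± 1.5 mm, in the expected 52–59 range. That leaves about 6.6 mm to touch, so the target is 9.1 mm, or a nut angle of about 1.8 rad. I'll turn in stages and track the foot in side crops.

```bash
cat > shot.py <<'E'
import sys,cv2;from h import *
ims=np.mean([eyes.camera("side").astype(float) for _ in range(3)],0)
cv2.imwrite(f"pics/{sys.argv[1]}.png",ims[:,:,::-1].round().astype(np.uint8))
s=r.sense();Q=R.from_quat(s["tool_rot"]);T=J*tool(0)
print(s["time"],"angle",(T.inv()*Q).as_rotvec().round(3),"F tool",Q.inv().apply(s["contact_force"]).round(2),"M",Q.inv().apply(s["torque"]).round(3),"q7",s["q"][6].round(2),s["q"][5].round(2))
E
python3 shot.py n0
python3 -m inch '[0,0,0,0,0,0.1,0,0,0,0,0,0.2,0,0,0,0,0,0.3,0,0,0,0,0,0.4,0,0,0,0,0,0.5,0,0,0,0,0,0.6]' 2 25; python3 shot.py n1
```

```text
5.2 angle [-0.008 -0.001  0.024] F tool [-0.71  0.33 -2.81] M [ 0.049  0.375 -0.044] q7 1.45 0.09
time: 5.7
tcp_pos: [0.5145, 0.1889, 0.1185]
tool_rot: [0.159, 0.963, 0.1, 0.192]
contact_force: [-1.8, -0.9, 2.6]
opening: 0.013
grip_force: 25.0
5.85 angle [-0.008  0.002  0.623] F tool [-0.61  1.16 -3.47] M [0.471 0.273 0.137] q7 1.14 0.09
```

```bash
python3 -m inch '[0,0,0,0,0,0.1,0,0,0,0,0,0.2,0,0,0,0,0,0.3,0,0,0,0,0,0.4,0,0,0,0,0,0.5]'; python3 shot.py n2
python3 -m inch '[0,0,0,0,0,0.1,0,0,0,0,0,0.2,0,0,0,0,0,0.3]'; python3 shot.py n3
python3 -c "
from h import *
print(r.sense()['q'].round(2))"
python3 - <<'E'
import cv2,numpy as np
a=[cv2.imread(f"pics/{n}.png")[218:245,288:320] for n in("n0","n1","n2","n3")]
cv2.imwrite("pics/v5.png",np.vstack([np.hstack([cv2.resize(x,(384,290),interpolation=2) for x in a[i:i+2]]) for i in(0,2)]))
E
```

```text
time: 6.27
tcp_pos: [0.5145, 0.1889, 0.1185]
tool_rot: [0.391, 0.894, 0.145, 0.162]
contact_force: [-1.1, 0.0, 3.5]
opening: 0.0125
grip_force: 25.0
6.4167 angle [-0.007  0.004  1.121] F tool [ 0.7   0.74 -4.62] M [0.543 0.052 0.129] q7 0.88 0.1
time: 6.67
tcp_pos: [0.5145, 0.1889, 0.1185]
tool_rot: [0.52, 0.826, 0.167, 0.138]
contact_force: [-2.7, -0.5, 4.9]
opening: 0.0131
grip_force: 25.0
6.8167 angle [-0.007  0.005  1.421] F tool [ 0.59  0.06 -5.52] M [ 0.583 -0.154  0.148] q7 0.72 0.11
[-0.62  0.4   0.27  2.23 -0.68  0.11  0.72]
```

View pics/v5.png

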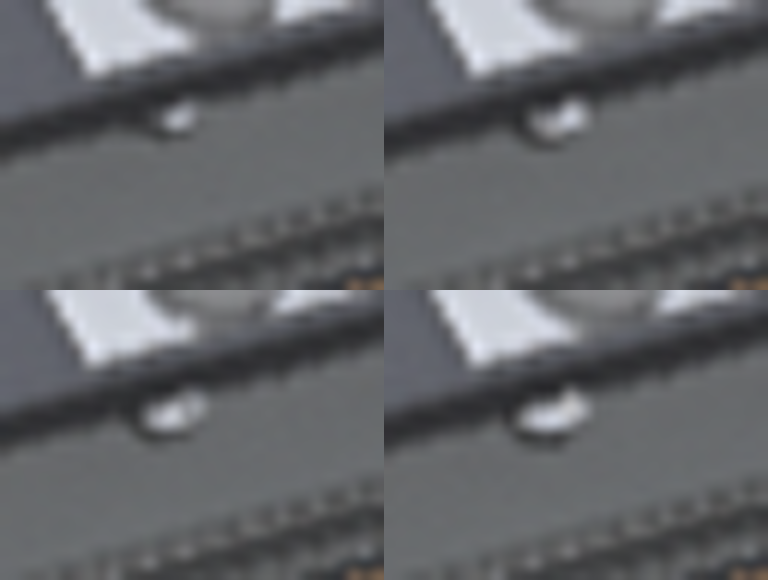

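The foot is visible as the light ball with a dark lower rim, near crop (175,120) in frame 1 and (550,410) in frame 4, and it sinks steadily. I'll carry on in small steps and measure the rim numerically.

```bash
python3 -m inch '[0,0,0,0,0,0.1,0,0,0,0,0,0.2]'; python3 shot.py n4
python3 -m inch '[0,0,0,0,0,0.1,0,0,0,0,0,0.2]'; python3 shot.py n5
cat > rim.py <<'E'
import cv2,numpy as np,glob
for f in sorted(glob.glob("pics/n[0-9].png")):
    g=cv2.imread(f,0).astype(float)
    out=[]
    for c in range(299,305):
        p=g[226:236,c]; out.append(p.round().astype(int))
    b=g[226:234,298:306]; w=np.clip(b-125,0,None); d=np.clip(92-g[228:236,297:306],0,None)
    yy,xx=np.mgrid[226:234,298:306]; Y,X=np.mgrid[228:236,297:306]
    print(f[-6:-4],"bright",(w*yy).sum()/w.sum(),(w*xx).sum()/w.sum(),w.sum(),"dark",(d*Y).sum()/d.sum(),d.sum()); 
    print("   ",out[0],out[2],out[4])
E
python3 rim.py
```

```text
time: 6.98
tcp_pos: [0.5145, 0.1889, 0.1185]
tool_rot: [0.6, 0.77, 0.18, 0.121]
contact_force: [-2.4, -0.8, 5.0]
opening: 0.0128
grip_force: 25.0
7.1333 angle [-0.007  0.006  1.622] F tool [-0.19  0.59 -5.82] M [ 0.478 -0.143  0.072] q7 0.62 0.12
time: 7.3
tcp_pos: [0.5145, 0.1889, 0.1185]
tool_rot: [0.673, 0.707, 0.191, 0.102]
contact_force: [-2.9, -1.1, 4.9]
opening: 0.0128
grip_force: 25.0
7.45 angle [-0.006  0.006  1.822] F tool [ 0.59 -0.74 -6.25] M [ 0.377 -0.273  0.186] q7 0.5 0.13
n0 bright 228.61052631578949 302.5052631578947 95.0 dark 228.7663043478261 368.0
    [ 59  49  48  56  81 105 104 103 104 105] [ 48  49  85  98  66  93 105 104 106 105] [ 52  96 151 147  88 103 105 105 107 105]
n1 bright 228.625 302.9107142857143 224.0 dark 229.00879765395894 341.0
    [ 59  47  50  51  63  91 105 103 104 105] [ 46  48  96 138 116  77 103 106 106 105] [ 52 113 186 185 104  99 105 105 105 106]
n2 bright 229.17543859649123 302.17543859649123 285.0 dark 229.13440860215053 372.0
    [ 57  47  48  60  66  76 104 104 105 105] [ 48  47  96 163 165  79  90 105 106 106] [ 51  95 137 151 135  85 101 105 106 107]
n3 bright 229.18621973929237 302.0111731843575 537.0 dark 229.5344827586207 348.0
    [ 58  46  55 102 115  64  89 103 105 104] [ 47  47 104 181 188  87  78 105 106 105] [ 54 117 180 192 150  88 100 105 105 106]
n4 bright 229.3181818181818 301.8138528138528 462.0 dark 229.42675159235668 314.0
    [ 58  47  59 120 137  71  89 104 105 105] [ 46  47  92 153 169 121  77 104 105 106] [ 50  98 144 168 165 101  99 105 105 106]
n5 bright 229.52475247524754 302.0470297029703 404.0 dark 229.4401294498382 309.0
    [ 58  46  59 120 141  76  79 102 104 106] [ 48  51  91 147 168 135  76 103 105 104] [ 49  75 128 181 178 102  98 104 106 107]
```

```bash
python3 -m inch '[0,0,0,0,0,0.1]'; python3 shot.py n6
python3 -m inch '[0,0,0,0,0,0.1]';python3 -m inch '[0,0,0,0,0,0]'; python3 shot.py n7
cat > rim2.py <<'E'
import cv2,numpy as np,glob
# rim lower edge: column-wise subpixel row where the image climbs from the rim's dark to the plate's 105, and mean change between frames
F=sorted(glob.glob("pics/n[0-9].png"));G=[cv2.imread(f,0).astype(float) for f in F]
for f,g in zip(F,G):
    e=[]
    for c in range(298,304):
        p=g[229:236,c];k=np.argmin(p[:5]); lvl=(p[k]+105)/2
        j=k
        while p[j]<lvl:j+=1
        e.append(229+j-1+(lvl-p[j-1])/(p[j]-p[j-1]))
    print(f[-6:-4],np.round(e,2),np.mean(e).round(2))
for a,b in zip(G,G[1:]):
    print("absdiff foot",np.abs(a-b)[226:234,297:306].mean().round(2),"bg",np.abs(a-b)[232:240,305:314].mean().round(2))
E
python3 rim2.py
```

```text
time: 7.53
tcp_pos: [0.5145, 0.1889, 0.1185]
tool_rot: [0.707, 0.673, 0.196, 0.093]
contact_force: [-2.6, -0.6, 4.9]
opening: 0.0131
grip_force: 25.0
7.6833 angle [-0.006  0.007  1.922] F tool [ 0.17  0.22 -6.14] M [ 0.329 -0.367  0.105] q7 0.45 0.14
time: 7.77
tcp_pos: [0.5145, 0.1889, 0.1185]
tool_rot: [0.74, 0.637, 0.2, 0.083]
contact_force: [-3.2, -0.7, 5.6]
opening: 0.0126
grip_force: 25.0
time: 7.85
tcp_pos: [0.5145, 0.1889, 0.1185]
tool_rot: [0.741, 0.636, 0.2, 0.083]
contact_force: [-3.5, 0.7, 4.6]
opening: 0.0132
grip_force: 25.0
8.0 angle [-0.006  0.007  2.022] F tool [ 0.37 -1.61 -5.95] M [ 0.304 -0.346  0.166] q7 0.39 0.15
n0 [229.87 229.98 230.45 230.72 230.63 230.57] 230.37
n1 [229.92 230.54 231.52 231.54 231.55 231.5 ] 231.09
n2 [230.06 231.23 231.81 232.13 231.66 231.62] 231.42
n3 [230.42 231.82 232.4  232.5  232.52 231.71] 231.89
n4 [231.   231.94 232.52 232.52 232.54 232.5 ] 232.17
n5 [231.07 232.5  232.53 232.54 232.55 232.58] 232.3
n6 [231.08 232.55 232.55 232.55 232.59 232.58] 232.32
n7 [231.11 232.55 232.55 232.56 232.57 232.5 ] 232.31
absdiff foot 8.35 bg 0.74
absdiff foot 7.35 bg 0.62
absdiff foot 8.12 bg 0.72
absdiff foot 6.51 bg 0.67
absdiff foot 5.03 bg 0.78
absdiff foot 2.92 bg 0.65
absdiff foot 3.4 bg 0.68
```

The foot stops moving at about 1.7 rad (rim row 232.3), which puts the plate near 55.4 mm. Squeeze is now about 1.5 mm, so I'll add 0.15 rad for about 2.3 mm, then open and back out along the screw.

```bash
python3 -m inch '[0,0,0,0,0,0.08,0,0,0,0,0,0.15,0,0,0,0,0,0.15,0,0,0,0,0,0.15]'; python3 shot.py n8; python3 rim2.py | grep -E "n[678] "
python3 -m inch '[0,0,0,0,0,0,0,0,0,0,0,0,0,0,0,0,0,0,0,0,0,0,0,0,0,0,0,0,0,0,0,0,0,0,0,0]' 40
python3 -m inch '[0,0,-20,0,0,0,0,0,-50,0,0,0,0,0,-90,0,0,0,0,0,-120,0,0,0,0,0,-140,0,0,0,0,0,-140,0,0,0,0,0,-140,0,0,0]'
python3 -c "
from h import *
print(r.sense()['q'].round(2))"
```

```text
time: 8.33
tcp_pos: [0.5145, 0.1889, 0.1185]
tool_rot: [0.785, 0.58, 0.206, 0.068]
contact_force: [-2.3, 0.2, 5.4]
opening: 0.0131
grip_force: 25.0
8.4833 angle [-0.005  0.008  2.171] F tool [ 0.15 -1.48 -5.74] M [ 0.253 -0.41   0.116] q7 0.3 0.16
n6 [231.08 232.55 232.55 232.55 232.59 232.58] 232.32
n7 [231.11 232.55 232.55 232.56 232.57 232.5 ] 232.31
n8 [231.81 232.53 232.78 232.59 232.58 232.5 ] 232.47
time: 8.98
tcp_pos: [0.5143, 0.1888, 0.1181]
tool_rot: [0.786, 0.579, 0.206, 0.067]
contact_force: [-0.4, -0.5, -0.5]
opening: 0.0395
grip_force: 0.0
time: 9.57
tcp_pos: [0.4578, 0.1724, 0.246]
tool_rot: [0.785, 0.58, 0.207, 0.066]
contact_force: [-1.2, -0.6, -0.4]
opening: 0.0402
grip_force: 0.0
[-1.49  0.18  1.23  2.18 -0.39  0.48 -0.29]
```

The rim data cluster at half-pixel values (pixel steps), so that plateau is weak evidence. I'll measure the plate height again with finer colour profiles before throwing the lever.

```bash
python3 - <<'E'
from p import *
def profc(n,z,xs,ys):
    g=cv2.imread(f"pics/{n}0.png").astype(np.float32)
    U=np.array([[proj(n,O+J.apply([x,y,z])) for x in xs] for y in ys],np.float32)
    return cv2.remap(g,U[...,0],U[...,1],cv2.INTER_LINEAR).mean(0)
ys=np.r_[np.arange(-.095,-.03,.002),np.arange(.03,.095,.002)]
xs=np.arange(-.098,-.056,.002)
for n in("side","top"):
    print(n,"base z15");print(np.c_[xs*1e3,profc(n,.015,xs,ys)].astype(int).T)
xs=np.arange(-.086,-.024,.002)
for n in("side","top"):
    print(n,"plate z55");print(np.c_[xs*1e3,profc(n,.055,xs,ys)].astype(int).T)
# far base edge & bridge bolt
xs=np.arange(.056,.09,.002);print("top far base z15");print(np.c_[xs*1e3,profc("top",.015,xs,np.r_[np.arange(-.14,-.12,.002),np.arange(.125,.14,.002)])].astype(int).T)
print("bolt",[J.inv().apply(a[0]-O) for a in(tri(S(570,160),P(645,195)),tri(S(150,287),P(103,252)))])
print("near corner tops L,R",[J.inv().apply(pl("side",S(*p),.015)-O) for p in((163,513),)])
E
```

```text
side base z15
[[-98 -96 -94 -92 -90 -88 -86 -83 -81 -79 -77 -75 -73 -71 -69 -67 -65 -63
  -61 -59 -57]
 [190 191 191 191 192 194 195 188 170 145 120 101  95  97 109 128 147 161
  170 174 175]
 [194 194 194 194 196 198 200 195 181 162 142 129 125 129 145 171 196 214
  223 226 226]
 [195 195 196 195 196 198 200 198 188 174 160 151 149 156 175 204 227 239
  243 244 243]]
top base z15
[[-98 -96 -94 -92 -90 -88 -86 -83 -81 -79 -77 -75 -73 -71 -69 -67 -65 -63
  -61 -59 -57]
 [217 222 226 228 229 230 230 230 230 231 231 228 219 199 173 158 160 170
  178 182 183]
 [219 225 229 232 233 233 233 233 233 234 234 231 224 211 198 198 213 226
  232 234 234]
 [221 227 232 234 235 235 235 236 236 236 235 233 228 221 219 226 239 247
  250 250 250]]
side plate z55
[[-86 -83 -81 -79 -77 -75 -73 -71 -69 -67 -65 -63 -61 -59 -57 -55 -53 -51
  -49 -47 -45 -43 -41 -39 -37 -35 -33 -31 -29 -27 -25]
 [169 165 157 142 125 106  91  81  76  79  88  96  97  94  88  80  73  69
   68  73  84  92  95  94  96  99 103 108 110 110 109]
 [221 218 208 189 164 136 111  93  83  82  91  99  99  95  89  80  73  68
   67  72  8
[... 441 characters left out ...]
98]
 [233 229 218 203 196 207 222 231 234 234 234 233 232 230 230 230 230 230
  225 211 181 140 103  80  79  85  91  95  95  94  93]
 [235 232 224 219 222 234 245 249 250 250 250 250 249 249 248 248 248 249
  248 242 216 169 119  85  78  83  89  92  93  92  91]]
top far base z15
[[ 56  58  60  62  64  66  68  70  72  74  76  78  80  82  84  86  88]
 [159 157 150 141 134 133 142 162 186 204 216 221 225 229 231 233 233]
 [214 211 202 189 175 166 166 179 196 209 220 224 229 232 234 236 236]
 [242 240 233 221 205 192 185 192 204 214 222 226 231 234 237 238 238]]
bolt [array([-0.0194, -0.1239,  0.1225]), array([-0.0201,  0.1253,  0.1217])]
near corner tops L,R [array([-0.0667,  0.1451,  0.015 ])]
```

The corrected estimates spread over 54–58 mm, so I'll probe instead. With closed fingers and a vertical tool, I'll touch the open far strip of the plate, then the bare table behind the base; the height difference gives the plate height directly. First I'll unwind the wrist above the nut.

```bash
python3 -m inch '[0,0,0,0,0,-0.3,0,0,0,0,0,-0.6,0,0,0,0,0,-0.9,0,0,0,0,0,-1.2,0,0,0,0,0,-1.5,0,0,0,0,0,-1.8,0,0,0,0,0,-2.1,0,0,0,0,0,-2.1,0,0,0,0,0,-2.1,0,0,0,0,0,-2.1,0,0,0,0,0,-2.1,0,0,0,0,0,-2.1]' 0 10
python3 -m inch '[0,0,0,0,0,0,0,0,0,0,0,0]'
python3 - <<'E'
from p import *
s=r.sense();print(s["tcp_pos"],s["opening"])
row(np.array([.04,-.06,.20]),tool(0,tilt=0))
row(np.array([.115,-.06,.20]),tool(0,tilt=0))
for u in((338,150),(352,150),(368,150),(275,163),(318,163)):print("far box/tray base jig",J.inv().apply(pl("top",u,0)-O))
E
```

```text
time: 10.57
tcp_pos: [0.4579, 0.1692, 0.2436]
tool_rot: [0.179, 0.96, 0.103, 0.189]
contact_force: [-0.6, 0.8, -0.2]
opening: 0.0006
grip_force: 0.0
time: 10.73
tcp_pos: [0.4581, 0.1692, 0.244]
tool_rot: [0.184, 0.959, 0.104, 0.189]
contact_force: [-0.2, -0.7, -0.9]
opening: 0.0007
grip_force: 0.0
[0.4581 0.1692 0.244 ] 0.0006522215105693429
q [-1.17  0.11  0.82  2.18 -0.13  0.45  0.93] t 10.7333 row [-109.1   11.1   90.8] [ 0.154  0.416 -0.667]
q [-1.17  0.11  0.82  2.18 -0.13  0.45  0.93] t 10.7333 row [-162.2   53.7  122.4] [ 0.154  0.416 -0.667]
far box/tray base jig [ 0.1776 -0.1097  0.    ]
far box/tray base jig [ 0.1726 -0.1572  0.    ]
far box/tray base jig [ 0.1669 -0.2116  0.    ]
far box/tray base jig [0.1527 0.1081 0.    ]
far box/tray base jig [ 0.1376 -0.0367  0.    ]
```

```bash
python3 -m inch '[0,0,-30,0,0,-0.1,-50,0,0,0.05,0.1,-0.2,-109,11,60,0.15,0.42,-0.67,-109,11,60,0.15,0.42,-0.67,-109,11,60,0.15,0.42,-0.67,-109,11,60,0.15,0.42,-0.67,-109,11,60,0.15,0.42,-0.67,-109,11,90,0.15,0.42,-0.67,-109,11,90,0.15,0.42,-0.67,-109,11,90,0.15,0.42,-0.67,-109,11,90,0.15,0.42,-0.67]'
python3 -m inch '[0,0,0,0,0,0,0,0,0,0,0,0]'
python3 -c "
from h import *
row(np.array([.04,-.06,.05]),tool(0,tilt=0))"
```

```text
time: 11.65
tcp_pos: [0.592, 0.1497, 0.2006]
tool_rot: [-0.152, 0.988, 0.002, -0.001]
contact_force: [0.3, -0.9, -0.2]
opening: 0.0004
grip_force: 0.0
time: 11.82
tcp_pos: [0.5913, 0.1496, 0.2032]
tool_rot: [-0.153, 0.988, 0.002, 0.0]
contact_force: [-0.3, -0.5, -0.5]
opening: 0.0004
grip_force: 0.0
q [-0.65  0.59  0.63  1.53 -0.37  1.14  1.93] t 11.8167 row [ -0.1  -1.8 153.2] [0.004 0.001 0.007]
```

```bash
python3 -m inch '[0,-2,40,0,0,0,0,-2,80,0,0,0,0,-2,115,0,0,0,0,-2,140,0,0,0,0,-2,160,0,0,0,0,-2,170,0,0,0,0,-2,170,0,0,0]'|head -3
for i in 1 2; do python3 -m inch '[0,0,3,0,0,0,0,0,3,0,0,0]'|sed -n '2p;4p'; done
```

```text
time: 12.4
tcp_pos: [0.5902, 0.1488, 0.031]
tool_rot: [-0.153, 0.988, 0.002, -0.002]
tcp_pos: [0.5931, 0.1488, 0.0306]
contact_force: [0.1, 0.5, 0.4]
tcp_pos: [0.5926, 0.1489, 0.027]
contact_force: [-0.3, -0.5, 0.1]
```

```bash
for i in 1 2 3 4; do python3 -m inch '[0,0,2,0,0,0,0,0,2,0,0,0]'|sed -n '2p;4p'; done
```

```text
tcp_pos: [0.5921, 0.1488, 0.0242]
contact_force: [0.1, -0.6, -0.1]
tcp_pos: [0.5918, 0.1487, 0.0218]
contact_force: [-0.2, 0.1, 0.3]
tcp_pos: [0.5918, 0.1487, 0.0196]
contact_force: [-0.8, -0.1, -0.3]
tcp_pos: [0.5917, 0.1487, 0.0177]
contact_force: [-0.4, 0.7, -0.0]
```

```bash
for i in 1 2 ; do python3 -m inch '[0,0,2,0,0,0,0,0,2,0,0,0]'|sed -n '2p;4p'; done; for i in 1 2 3; do  python3 -m inch '[0,0,1,0,0,0,0,0,1,0,0,0]'|sed -n '2p;4p'; done
```

```text
tcp_pos: [0.5917, 0.1487, 0.0157]
contact_force: [-0.1, 1.2, -0.8]
tcp_pos: [0.5921, 0.1487, 0.0139]
contact_force: [-0.1, 0.2, 0.5]
tcp_pos: [0.5921, 0.1487, 0.0137]
contact_force: [-0.2, -0.2, 3.7]
tcp_pos: [0.5921, 0.1488, 0.0137]
contact_force: [-2.6, -0.3, 9.2]
tcp_pos: [0.5921, 0.1488, 0.0137]
contact_force: [-4.5, -0.5, 15.6]
```

Firm touch at a reported z of 13.7 mm. Now the table reference.

```bash
python3 -m inch '[0,0,-30,0,0,0,0,0,-60,0,0,0,-30,-10,-60,0,0,0,-60,-20,-60,0,0,0,-60,-20,-30,0,0,0,-60,-20,0,0,0,0,-60,-20,20,0,0,0,-60,-20,36,0,0,0,-60,-20,46,0,0,0,-60,-20,46,0,0,0]'
for i in 1 2 ; do python3 -m inch '[0,0,2,0,0,0,0,0,2,0,0,0]'|sed -n '2p;4p'; done
```

```text
time: 15.07
tcp_pos: [0.6539, 0.148, -0.0373]
tool_rot: [-0.154, 0.988, 0.001, -0.002]
contact_force: [-0.5, 0.9, 0.2]
opening: 0.0006
grip_force: 0.0
tcp_pos: [0.6558, 0.1479, -0.0363]
contact_force: [0.6, 0.8, -0.1]
tcp_pos: [0.6555, 0.1482, -0.0383]
contact_force: [-0.3, -0.3, -0.4]
```

```bash
for i in 1 2 3 4; do  python3 -m inch '[0,0,1.5,0,0,0,0,0,1.5,0,0,0]'|sed -n '2p;4p'; done
```

```text
tcp_pos: [0.6557, 0.1482, -0.039]
contact_force: [-1.9, -0.1, 4.2]
tcp_pos: [0.6557, 0.1482, -0.0391]
contact_force: [-3.6, -0.2, 11.5]
tcp_pos: [0.6557, 0.1483, -0.0391]
contact_force: [-5.6, -1.0, 17.8]
tcp_pos: [0.6558, 0.1483, -0.0392]
contact_force: [-7.4, -0.1, 24.2]
```

The plate's top is 13.7 + 39.1 = 52.8 mm. The foot therefore touches only at about 2.26 rad, so at 2.17 it is still just short, and the probe was worth doing. The target for 2.5 mm squeeze is about 2.76 rad. I'll go back and regrip with the jaws half a turn round, at a tool angle of -0.97.

```bash
python3 -m inch '[0,0,-40,0,0,0,0,0,-80,0,0,0,0,0,-120,0,0,0,0,0,-160,0,0,0,0,0,-200,0,0,0,0,0,-230,0,0,0,0,0,-230,0,0,0]' 40
python3 -c "
from h import *
row(NUT+UP*.08,tool(-.97))"
```

```text
time: 16.65
tcp_pos: [0.6602, 0.1468, 0.1938]
tool_rot: [-0.154, 0.988, 0.001, 0.007]
contact_force: [1.2, 0.1, 0.3]
opening: 0.039
grip_force: 0.0
q [-0.56  0.7   0.61  1.34 -0.41  1.21  1.95] t 16.65 row [180.6  83.9 -48.3] [ 0.207 -0.387 -0.946]
```

```bash
python3 -m inch '[30,20,-48,0,0,0,60,40,-70,0,0,0,90,60,-70,0,0,0,120,84,-70,0,0,0,150,84,-60,0.1,-0.2,-0.3,180,84,-48,0.2,-0.39,-0.95,180,84,-48,0.2,-0.39,-0.95,180,84,-48,0.2,-0.39,-0.95,180,84,-48,0.2,-0.39,-0.95,180,84,-48,0.2,-0.39,-0.95,180,84,-48,0.2,-0.39,-0.95,180,84,-48,0.2,-0.39,-0.95]'
python3 -m inch '[0,0,0,0,0,0,0,0,0,0,0,0]'|tail -1
python3 -c "
from h import *
row(NUT+UP*.08,tool(-.97))"
```

```text
time: 17.65
tcp_pos: [0.4579, 0.173, 0.2334]
tool_rot: [-0.566, 0.799, -0.062, 0.192]
contact_force: [0.3, -0.1, -0.6]
opening: 0.04
grip_force: 0.0
grip_force: 0.0
q [-0.91  0.12  0.53  2.16 -0.05  0.47  2.44] t 17.8167 row [-2.4 -5.5 -4.3] [ 0.028 -0.019 -0.048]
```

```bash
python3 -m inch '[-2.4,-5.5,-4.3,0.028,-0.019,-0.048,-2.4,-5.5,-4.3,0.028,-0.019,-0.048,-2.4,-5.5,-4.3,0.028,-0.019,-0.048]'|tail -1
python3 -c "
from h import *
row(NUT+UP*.08,tool(-.97));row(NUT-UP*.053,tool(-.97))"
```

```text
grip_force: 0.0
q [-0.92  0.11  0.53  2.17 -0.02  0.44  2.46] t 18.0667 row [ 1.4  0.6 -0.2] [-0.001  0.     0.002]
q [-0.92  0.11  0.53  2.17 -0.02  0.44  2.46] t 18.0667 row [  1.5   0.8 132.8] [-0.001  0.     0.002]
```

```bash
python3 -m inch '[1.5,1,25,0,0,0,1.5,1,50,0,0,0,1.5,1,75,0,0,0,1.5,1,95,0,0,0,1.5,1,110,0,0,0,1.5,1,120,0,0,0,1.5,1,127,0,0,0,1.5,1,132,0,0,0,1.5,1,132,0,0,0]'
python3 -m inch '[0,0,0,0,0,0,0,0,0,0,0,0,0,0,0,0,0,0,0,0,0,0,0,0,0,0,0,0,0,0,0,0,0,0,0,0]' 2 10
python3 -c "
from h import *
row(NUT-UP*.053,tool(-.97))"
```

```text
time: 18.82
tcp_pos: [0.515, 0.1879, 0.1184]
tool_rot: [-0.58, 0.785, -0.072, 0.204]
contact_force: [0.5, 0.5, 0.7]
opening: 0.0396
grip_force: 0.0
time: 19.32
tcp_pos: [0.514, 0.1882, 0.1195]
tool_rot: [-0.581, 0.785, -0.071, 0.205]
contact_force: [-3.0, 1.0, 3.3]
opening: 0.013
grip_force: 10.0
q [-0.57  0.39  0.2   2.23 -0.33  0.1   2.76] t 19.3167 row [-0.3 -1.3  1.2] [-0.     0.001  0.004]
```

```bash
python3 -m inch '[0,0,0,0,0,0.08,0,0,0,0,0,0.16,0,0,0,0,0,0.24,0,0,0,0,0,0.32,0,0,0,0,0,0.4,0,0,0,0,0,0.48,0,0,0,0,0,0.56,0,0,0,0,0,0.6,0,0,0,0,0,0.6,0,0,0,0,0,0.6]' 2 25
python3 shot.py m1
python3 -m inch '[0,0,0,0,0,0,0,0,0,0,0,0,0,0,0,0,0,0,0,0,0,0,0,0,0,0,0,0,0,0]' 45
python3 -m inch '[0,0,-25,0,0,0,0,0,-50,0,0,0,0,0,-80,0,0,0,0,0,-110,0,0,0,0,0,-140,0,0,0,0,0,-140,0,0,0]' | head -2
python3 shot.py m2; sed -i 's/n\[0-9\]/[nm][0-9]/' rim2.py; python3 rim2.py | grep -E "^[nm]"
```

```text
time: 20.15
tcp_pos: [0.5139, 0.1884, 0.1195]
tool_rot: [-0.323, 0.921, -0.008, 0.217]
contact_force: [-4.5, 0.3, 5.7]
opening: 0.0128
grip_force: 25.0
20.3 angle [-0.001 -0.001 -0.375] F tool [ 1.35  1.91 -7.38] M [-0.72   0.534  0.078] q7 2.44 0.11
time: 20.72
tcp_pos: [0.515, 0.1876, 0.1193]
tool_rot: [-0.322, 0.921, -0.008, 0.217]
contact_force: [-0.1, -0.1, 0.7]
opening: 0.0412
grip_force: 0.0
time: 21.22
tcp_pos: [0.458, 0.1741, 0.25]
21.3667 angle [-0.001 -0.001 -0.375] F tool [ 0.33 -0.27  0.43] M [-0.168  0.325  0.091] q7 2.0 0.46
m1 [231.76 232.55 232.95 233.06 232.72 232.6 ] 232.61
m2 [231.82 232.55 232.81 233.12 232.72 232.5 ] 232.59
n0 [229.87 229.98 230.45 230.72 230.63 230.57] 230.37
n1 [229.92 230.54 231.52 231.54 231.55 231.5 ] 231.09
n2 [230.06 231.23 231.81 232.13 231.66 231.62] 231.42
n3 [230.42 231.82 232.4  232.5  232.52 231.71] 231.89
n4 [231.   231.94 232.52 232.52 232.54 232.5 ] 232.17
n5 [231.07 232.5  232.53 232.54 232.55 232.58] 232.3
n6 [231.08 232.55 232.55 232.55 232.59 232.58] 232.32
n7 [231.11 232.55 232.55 232.56 232.57 232.5 ] 232.31
n8 [231.81 232.53 232.78 232.59 232.58 232.5 ] 232.47
```

The foot should now be squeezed about 2.5 mm (nut 2.77 rad). For the lever, I'll grip the ball across y with a vertical tool, allowing for the 39 mm tool-length error, and carry it along its arc.

```bash
python3 - <<'E'
from h import *
row(np.array([-.001,.1005,.270]),tool(0,tilt=0))
E
```

```text
q [-1.28  0.11  0.93  2.18 -0.15  0.46  2.  ] t 21.3667 row [-113.9   61.7   12.3] [-0.081  0.432  0.369]
```

```bash
python3 -m inch '[0,0,-30,0,0,0,-30,20,-40,0,0,0,-60,40,-40,0,0.1,0.1,-90,62,-30,-0.04,0.2,0.2,-114,62,-10,-0.08,0.43,0.37,-114,62,12,-0.08,0.43,0.37,-114,62,12,-0.08,0.43,0.37,-114,62,12,-0.08,0.43,0.37,-114,62,12,-0.08,0.43,0.37,-114,62,12,-0.08,0.43,0.37,-114,62,12,-0.08,0.43,0.37]' 50
python3 -m inch '[0,0,0,0,0,0,0,0,0,0,0,0]'|tail -1
python3 - <<'E'
from h import *
row(np.array([-.001,.1005,.260]),tool(0,tilt=0));row(np.array([-.001,.1005,.178]),tool(0,tilt=0))
E
```

```text
time: 22.28
tcp_pos: [0.5053, 0.2883, 0.2709]
tool_rot: [-0.148, 0.989, 0.001, 0.002]
contact_force: [-0.3, -0.1, 0.5]
opening: 0.0502
grip_force: 0.0
grip_force: 0.0
q [-1.08  0.55  0.89  1.5  -0.43  1.3   1.73] t 22.45 row [-0.4  0.1 11.5] [ 0.001  0.004 -0.001]
q [-1.08  0.55  0.89  1.5  -0.43  1.3   1.73] t 22.45 row [-0.1  0.1 93.5] [ 0.001  0.004 -0.001]
```

```bash
python3 -m inch '[0,0,20,0,0,0,0,0,40,0,0,0,0,0,60,0,0,0,0,0,75,0,0,0,0,0,86,0,0,0,0,0,93,0,0,0,0,0,93,0,0,0]'|sed -n '2p;4p'
python3 -m inch '[0,0,0,0,0,0,0,0,0,0,0,0,0,0,0,0,0,0,0,0,0,0,0,0,0,0,0,0,0,0,0,0,0,0,0,0]' 5 8
python3 - <<'E'
from h import *
b=np.array([-.001,.1005,.178]);row(b,tool(0,tilt=0))
for a in np.arange(0,1.86,.1525):
    t=np.radians(10)-a;print(round(a,3),(90*np.array([-(np.sin(t)-np.sin(np.radians(10))),np.cos(np.radians(10))-np.cos(t)])).round(1))
E
```

```text
tcp_pos: [0.505, 0.2893, 0.1767]
contact_force: [0.3, -0.3, -0.3]
time: 23.53
tcp_pos: [0.506, 0.2908, 0.1782]
tool_rot: [-0.149, 0.989, 0.001, 0.002]
contact_force: [-1.3, 2.3, 2.0]
opening: 0.0212
grip_force: 8.0
q [-1.05  0.63  0.83  1.65 -0.51  1.1   1.8 ] t 23.5333 row [ 0.9 -0.8  0.2] [ 0.001  0.004 -0.001]
0.0 [-0.  0.]
0.152 [13.6 -1.3]
0.305 [27.3 -0.6]
0.458 [40.8  2.2]
0.61 [53.6  7. ]
0.762 [65.5 13.7]
0.915 [76.3 22.2]
1.068 [85.7 32.2]
1.22 [93.5 43.5]
1.372 [99.4 55.9]
1.525 [103.5  69. ]
1.678 [105.4  82.5]
1.83 [105.3  96.2]
```

Opening is 21.2 mm, so the pads hold the ball close to its middle. Following the arc with a 15 N grip.

```bash
python3 -m inch '[7,0,-1,0,0,0,14,0,-1,0,0,0,20,0,-1,0,0,0,27,0,-0.5,0,0,0,34,0,1,0,0,0,41,0,2,0,0,0,47,0,4.5,0,0,0,54,0,7,0,0,0,54,0,7,0,0,0]' 5 15
python3 -c "
from h import *
s=r.sense();print((J.inv().apply(s['tcp_pos']-O)*1e3).round(1),s['q'].round(2),s['opening'])"
```

```text
time: 24.28
tcp_pos: [0.4532, 0.2741, 0.1692]
tool_rot: [-0.149, 0.989, -0.0, 0.001]
contact_force: [4.3, 6.8, -9.3]
opening: 0.0213
grip_force: 15.0
[-55.5 101.  169.2] [-1.13  0.56  0.85  1.8  -0.49  1.    1.79] 0.021254418642622192
```

```bash
python3 -m inch '[6,0,5,0,0,0,12,-0.5,9,0,0,0,17,-0.5,13,0,0,0,22.5,-0.5,17.5,0,0,0,27.5,-0.5,22,0,0,0,32,-0.5,27,0,0,0,32,-0.5,27,0,0,0]'
python3 -c "
from h import *
s=r.sense();print((J.inv().apply(s['tcp_pos']-O)*1e3).round(1),s['q'].round(2),s['opening'],J.inv().apply(s['contact_force']))"
```

```text
time: 24.87
tcp_pos: [0.4235, 0.2649, 0.1431]
tool_rot: [-0.149, 0.989, 0.001, 0.002]
contact_force: [2.0, 6.4, -4.8]
opening: 0.0206
grip_force: 15.0
[-86.5 100.9 143.1] [-1.16  0.54  0.84  1.92 -0.51  0.9   1.81] 0.02057120578550294 [ 3.796   5.4863 -4.8454]
```

```bash
python3 -m inch '[4,0,6,0,0,0,8,0,12,0,0,0,11,0,18,0,0,0,14,0,24,0,0,0,16,0,30.5,0,0,0,18,0,37,0,0,0,19,0,44,0,0,0,20,0,51,0,0,0,20,0,58,0,0,0,20,0,64,0,0,0,20,0,64,0,0,0]'
python3 -c "
from h import *
s=r.sense();print((J.inv().apply(s['tcp_pos']-O)*1e3).round(1),s['q'].round(2),J.inv().apply(s['contact_force']))"
```

```text
time: 25.78
tcp_pos: [0.4, 0.2576, 0.0779]
tool_rot: [-0.149, 0.989, 0.0, -0.003]
contact_force: [-3.7, 4.6, -2.1]
opening: 0.0161
grip_force: 14.0
[-111.2  100.9   77.9] [-1.11  0.6   0.75  2.04 -0.62  0.74  1.9 ] [-2.1825  5.5169 -2.0519]
```

The opening fell to 16 mm, so the pads are slipping off the outer side of the ball near the end of its travel. I'll release, rise, and press the ball down from above with closed fingers.

```bash
python3 -m inch '[0,0,0,0,0,0,0,0,0,0,0,0,0,0,0,0,0,0,0,0,0,0,0,0]' 45|tail -2
python3 -m inch '[0,0,-20,0,0,0,0,0,-40,0,0,0,0,0,-60,0,0,0,0,0,-75,0,0,0,0,0,-75,0,0,0,0,0,-75,0,0,0]' |sed -n 2p
python3 -m inch '[-9,0,0,0,0,0,-9,0,0,0,0,0,-9,0,0,0,0,0,-9,0,0,0,0,0,-9,0,0,0,0,0,-9,0,0,0,0,0]' 0 20
python3 - <<'E'
from h import *
s=r.sense();print((J.inv().apply(s['tcp_pos']-O)*1e3).round(1),proj("side",O+J.apply([-.104,.1,.141])))
import cv2
a=eyes.camera("side")[:,:,::-1];cv2.imwrite("pics/l0.png",a);cv2.imwrite("pics/l0c.png",cv2.resize(a[160:270,225:335],None,fx=5.4,fy=5.4,interpolation=2))
E
```

```text
opening: 0.0383
grip_force: 0.0
tcp_pos: [0.4058, 0.2572, 0.1549]
time: 27.12
tcp_pos: [0.4133, 0.2599, 0.154]
tool_rot: [-0.148, 0.989, -0.001, 0.001]
contact_force: [0.4, 0.2, 0.4]
opening: 0.0094
grip_force: 0.0
[-97.7  99.2 154. ] [284.4965 236.0809]
```

View pics/l0c.png

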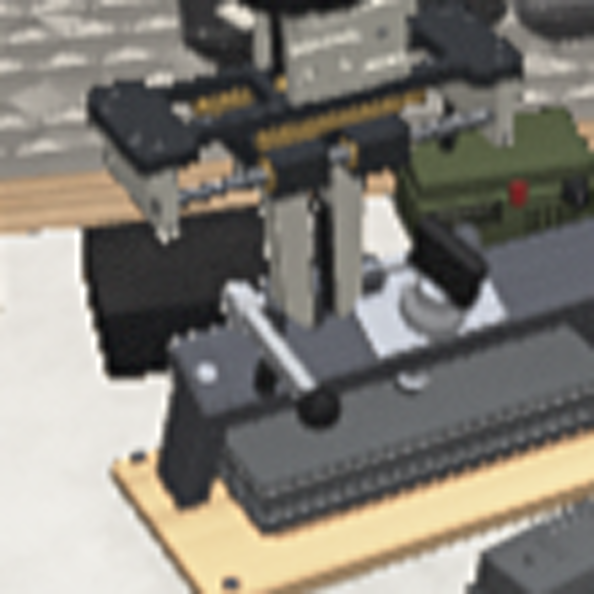

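The lever is over: the ball is at crop (319,405), i.e. image (284.1,235.0), against (284.5,236.1) predicted for the stop. I'll press down gently to seat it.

```bash
python3 -m inch '[5,1,10,0,0,0,5,1,20,0,0,0,5,1,30,0,0,0,5,1,36,0,0,0,5,1,36,0,0,0]' 0|sed -n '2p;4p;5p'
for i in 1 2 3 4; do  python3 -m inch '[0,0,1.5,0,0,0,0,0,1.5,0,0,0]'|sed -n '2p;4p'; done
```

```text
tcp_pos: [0.4076, 0.2592, 0.1168]
contact_force: [-1.0, -0.8, -0.6]
opening: 0.0005
tcp_pos: [0.4089, 0.2595, 0.1168]
contact_force: [-0.3, -0.4, 0.4]
tcp_pos: [0.4088, 0.2597, 0.1154]
contact_force: [-0.5, -0.1, -0.2]
tcp_pos: [0.4086, 0.2596, 0.1138]
contact_force: [-0.6, 0.1, -0.3]
tcp_pos: [0.4084, 0.2596, 0.1122]
contact_force: [-0.3, -0.5, -1.0]
```

```bash
for i in 1 2 3 4 5; do  python3 -m inch '[0,0,1,0,0,0,0,0,1,0,0,0]'|sed -n '2p;4p'; done
```

```text
tcp_pos: [0.4085, 0.2596, 0.1112]
contact_force: [0.3, -0.1, 0.0]
tcp_pos: [0.4085, 0.2595, 0.1102]
contact_force: [-0.7, 0.2, 0.1]
tcp_pos: [0.4086, 0.2596, 0.1093]
contact_force: [-0.3, -0.7, 0.8]
tcp_pos: [0.4086, 0.2596, 0.1087]
contact_force: [-1.0, -0.9, 4.6]
tcp_pos: [0.4086, 0.2596, 0.1084]
contact_force: [-3.2, -0.8, 11.1]
```

Force climbs to 11 N with only 0.3 mm of travel, while 2–3 N moves the lever, so it is on its stop. Backing off and handing in.

```bash
python3 -m inch '[0,0,-20,0,0,0,0,0,-50,0,0,0,0,0,-90,0,0,0,0,0,-130,0,0,0,0,0,-130,0,0,0,0,0,-130,0,0,0]'|sed -n '1,2p;4p'
python3 - <<'E'
from bench import job
print(job.finish_job())
E
```

```text
time: 29.58
tcp_pos: [0.4096, 0.2602, 0.2391]
contact_force: [-0.6, -0.9, -0.6]
the job is handed in; nothing more can be done
None
```

I handed the job in at 29.6 s without a verdict: the nut is at about 2.77 rad, for an estimated 2.5 mm of spring squeeze (worked out from a probed plate height, not measured directly). The lever is on its stop and released, and I saw nothing around the clamp moved but did not measure it.

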